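Swing the microscope over the sample cell and lock it with the long pin

TASK

Swing the black microscope arm in over the sample cell by its yellow handle until it meets its stop, then take the longest of the three red-headed locking pins from the blue rack and put it down through the arm's brass-rimmed eye and the lug below, fully home with its collar on the arm, and let go. Leave the two shorter pins in the rack and do not disturb the other things on the bench.

Things in the scene. Friction and masses are not known exactly. Their poses are not given: they have to be found in the camera images.
- scope_arm (a joint): swing of the black microscope arm about the vertical steel post: 0 rad = swung in against its stop, over the sample cell, its eye exactly above the lug's hole; grows as the arm swings out, clockwise seen from above (range 0 to 1.2). Stays where it is left.
- pivot (a point): on the post's vertical axis at the height of the arm's top face (112 mm above the table). Axes of the station: -x points from the post to the lug (where the arm points at joint 0), z up. The station (base plate 300 x 130 mm) is fixed.
- scope_handle (a point): grip point of the yellow upright round handle on the arm's end: 18 mm diameter, standing from 112 to 164 mm above the table; this point is on its axis at 144 mm, 240 mm from the pivot axis. x axis along the arm towards the pivot, z up.
- scope_eye (a point): centre of the arm's eye on the arm's top face, 112 mm above the table, 165 mm from the pivot axis (75 mm from the handle): vertical through hole 17.5 mm in diameter in a 12 mm plate, with a brass rim. Turns with the arm. The microscope body on the arm (40 mm diameter, top 192 mm above the table) stands 83 mm from the eye towards the pivot.
- lug_hole (a point): centre of the fixed aluminium lug's hole on the lug's top face, 64 mm above the table: vertical through hole 17.5 mm in diameter in a 12 mm plate, with 40 mm free below it. z up.
- pin_rack: fixed blue rack block 225 x 60 x 50 mm, origin at the centre of its underside, long side along its x; three upright blind holes 35 mm deep at x = -75, 0 and 75 mm, 15.5 mm in diameter.
- pin_long: The longest locking pin, upright in a rack hole (which one varies): red round head (24 mm diameter, 40 mm tall) on a steel collar (32 mm diameter, 6 mm thick) on a 14 mm shank, nose tapered over 12 mm to 9 mm. Origin at the centre of the nose end, z towards the head. Shank 85 mm from nose end to collar, 131 mm overall, 120 g. Fully home its nose end is 27 mm above the table.
- pin_medium: Middle locking pin, upright in a rack hole (which one varies): red round head (24 mm diameter, 40 mm tall) on a steel collar (32 mm diameter, 6 mm thick) on a 14 mm shank, nose tapered over 12 mm to 9 mm. Origin at the centre of the nose end, z towards the head. Shank 55 mm, 101 mm overall; to be left in the rack.
- pin_short: Shortest locking pin, upright in a rack hole (which one varies): red round head (24 mm diameter, 40 mm tall) on a steel collar (32 mm diameter, 6 mm thick) on a 14 mm shank, nose tapered over 12 mm to 9 mm. Origin at the centre of the nose end, z towards the head. Shank 40 mm, 86 mm overall; to be left in the rack.
- blank_flange: bystander: steel blank flange, disc 90 mm in diameter, 16 mm high, origin at the centre of its underside
- clamp_ring: bystander: aluminium ring, 68 mm outside, 14 mm high, origin at the centre of its underside
- screwdriver: bystander: lying screwdriver with orange handle, 200 mm long along its x
- sample_jar: bystander: amber jar, 60 mm in diameter, 80 mm high, origin at the centre of its underside
- beaker: bystander: glass beaker, 70 mm in diameter, 85 mm high, origin at the centre of its underside
- multimeter: bystander: yellow handheld meter lying flat, 170 x 85 x 36 mm, origin at the centre of its underside

How it is judged:
On the way, in this order (a step that is already met when the one before it is completed fails the run):
1. the arm is swung in to its stop (within 0.03 rad) (value of joint scope_arm below 0.03 rad), for 0.2 s.
2. the long pin's nose is through eye and lug (within 8 mm of the lug hole's axis, more than 20 mm below the lug's top) (horizontal distance between pin_long and lug_hole below 0.008 m and z of pin_long in the frame of lug_hole below -0.02 m), for 0.1 s.
At the end, for the whole second after the job is handed in: The arm is at its stop (within 0.04 rad), the long pin stands in eye and lug (nose within 8 mm of the lug hole's axis, within 0.1 rad of upright) with its collar down on the arm (within 4 mm), at rest and released, and the two shorter pins still stand fully down in the rack (value of joint scope_arm below 0.04 rad and horizontal distance between pin_long and lug_hole below 0.008 m and z of pin_long in the frame of scope_eye below -0.081 m and angle between the z axis of pin_long and the z axis of scope_eye, either way round below 0.1 rad and linear speed of pin_long below 0.02 m/s and z of each of pin_medium, pin_short in the frame of pin_rack below 0.022 m and horizontal distance between each of pin_medium, pin_short and pin_rack below 0.09 m); the robot touches nothing.
It fails at once if a shorter pin is pulled out of the rack (moved over 30 mm) (distance of any of pin_medium, pin_short from where it was at the start of the episode above 0.03 m).
It fails at once if a bystander is moved by more than 30 mm (distance of any of blank_flange, clamp_ring, screwdriver, sample_jar, beaker, multimeter from where it was at the start of the episode above 0.03 m).
It also fails if it takes over 61 s, if anything falls off the work surface, if the arm or the gripper's body presses on something with over 40 N, if the wrist force passes 120 N, or if a joint passes its speed limit or range.

ROBOT

A 7-joint arm with a two-finger parallel gripper is mounted at the origin on the work surface. World frame = base frame: x ahead of the robot, y to its left, z up, the work surface at z = 0. Lengths are in m, angles in rad, forces in N, time in s.
With the tool pointing down it reaches from about 0.375 to 0.925 m from the base axis. Payload 3.1 kg.
Tool frame: the origin (TCP) lies at the very end of the fingers, on their centre line; the grasp point (between the pads) lies 19 mm behind it; z points along the fingers, y is the line along which they close (so a half turn about z gives the same grasp; the last joint's range is limited). The gripper opens to 85 mm and grips with 20 to 120 N. Pads are 22 mm wide; open, the fingers measure 114 mm over their backs; the gripper's body (76 mm by 85 mm) begins 54 mm behind the grasp point. The pads swing forward as they close: fully open they stand 13 mm farther back than shut.
Start: joints at [-1.404, 0.383, 0.044, 1.598, -0.018, 1.161, -0.05], TCP at [0.17, 0.627, 0.231] pointing down, gripper open.
Joint ranges: [-2.61, 2.61], [-0.41, 2.15], [-1.48, 1.57], [0, 2.5], [-1.57, 4.71], [0.05, 1.97], [-2.85, 2.85]. Speed limits (rad/s): [2.79, 2.79, 3.14, 3.14, 3.14, 3.14, 3.14].

INTERFACE

Orientations are given as a unit quaternion [w, x, y, z].
In Python, from rig import r gives the robot as it stands.
- The arm moves only by the tool step_arm, never from a script. Its argument "steps" is a list of rows, each a list of 5 numbers: the opening, from -1 (shut) to 1 (fully open), then the shift along the tool's x, y, z in m, then the turn about the tool's z in rad. In form: [[fingers, tx, ty, tz, roll], ...]. A call has exactly 10 rows; each row is the pose to reach, as a shift and turn from the pose commanded when the call began, along the tool's axes at that moment; what a row does not reach only later rows make up. A row lasts 1/12 s, in which the tool goes at most 41.7 mm and 7.16 degrees, less where a joint would pass 70% of its speed; a pose out of reach is approached as far as the arm can. A call with a gripper value outside its range is refused whole. The fingers move at their own pace and stop on an object; "force" is the grip in N (left out, the last holds). Time passes only in rows, so rows that repeat a pose let the fingers close, or fill a call up. It gives the time, the measured TCP pose, the force, the opening and the grip force at its end, in the units of the state.
- r.get_state(): the state, without advancing time (a new reading comes with each control period).
- r.grab_frame(name): name is "side" or "top"; returns a dict with "image" (480x640x3 uint8, red, green, blue), "K" (3x3 intrinsics, pixels), "position" and "orientation" of the camera in the world. Camera axes: x right, y up, looking along -z (the intrinsics and any distortion apply to the point x, -y, -z); pixel columns grow to the right and rows downward; lengths in m; the calibration is good to about 2 mm. A picture is of the moment at which its call begins. There is no depth.
- r.finish_job(): hands the job in; it is judged then, once.
Trained networks look in a picture, given as the dict that the camera call returned (one of the last four; its "shot" number tells which), for a name from the list of things; names that differ only in an ending like _2 or _b are one class to them, and where a whole thing is asked for, a point or a joint stands for the part that bears it (a point fixed in the world has none). Each returns a list of dicts, best first, with "confidence" (0 to 1); they miss things now and then, are a little off and sometimes report something else, mostly with a low value. They report only what shows in the picture. A call takes as long as a camera call.
- r.spot_in(thing, picture): "extent" ([left, top, right, bottom] in pixels, round what is visible of it).
The state is a dict: "time": time; "joint_pos": joint angles; "qd": joint speeds; "tau": joint torques, N m; "eef_pos": TCP position; "ee_rot": TCP orientation; "force": force on the tool from outside, world axes, zero at the start; "wrist_torque": the same for the moment, N m; "finger_gap": opening from 0.0 (shut) to 1.0 (fully open); "grip_force": force on a finger pad.
Only numpy, scipy, OpenCV 4.12 (cv2) and the standard library are available. Lean on these libraries where they do the work, as an engineer would, in place of code of your own. Each camera call takes 0.05 s, during which the arm holds its last target. There are 200 camera calls.

## Working session

There is one attempt and no reset: what is moved stays moved. The work goes in short steps, Python scripts to look and compute and a tool call to move; the robot and the scene stay as the last step left them, time stands still between calls to the robot, and variables do not carry over. Pictures are saved under pics/ and viewed, at most 10 in all, crops included, and the job is handed in when it is done.

Besides the shell and the picture viewer there is one more tool, called after "Request:" as name([rows], argument=value, ...), one row to a line, values as JSON. step_arm: Moves the arm, as the interface text tells. Its arguments: {"type":"object","properties":{"steps":{"type":"array","items":{"type":"array","items":{"type":"number"}}},"force":{"type":"number"}},"required":["steps"]}

```bash
mkdir -p pics; ls; cat > h.py <<'E'
import numpy as np, cv2
from scipy.spatial.transform import Rotation as R
from rig import r
def rot(q): return R.from_quat([q[1],q[2],q[3],q[0]]).as_matrix()
def ray(f,u,v):
    K=np.array(f["K"]); d=np.array([(u-K[0,2])/K[0,0],-(v-K[1,2])/K[1,1],-1]); 
    return np.array(f["position"]),rot(f["orientation"])@d
def atz(f,u,v,z):
    p,d=ray(f,u,v); return p+d*(z-p[2])/d[2]
def proj(f,P):
    K=np.array(f["K"]); c=rot(f["orientation"]).T@(np.array(P)-np.array(f["position"]))
    return np.array([K[0,2]+K[0,0]*c[0]/-c[2],K[1,2]-K[1,1]*c[1]/-c[2]])
def tri(f,a,g,b):
    p,d=ray(f,*a);q,e=ray(g,*b)
    s=np.linalg.lstsq(np.c_[d,-e],q-p,rcond=None)[0]
    A=p+d*s[0];B=q+e*s[1];return (A+B)/2,np.linalg.norm(A-B)
E
cat > a.py <<'E'
from h import *
for n in("side","top"):
    f=r.grab_frame(n); cv2.imwrite(f"pics/{n}0.png",f["image"][:,:,::-1])
    print(n,f.keys(),f["position"],f["orientation"],np.array(f["K"]).tolist())
    for t in["scope_arm","scope_handle","scope_eye","lug_hole","pin_rack","pin_long","pin_medium","pin_short"]:
        try: print(t,[(np.round(o["extent"]).tolist(),round(o["confidence"],2)) for o in r.spot_in(t,f)[:3]])
        except Exception as e: print(t,e)
s=r.get_state();print(s)
E
python3 a.py
```

```text
pics
side dict_keys(['image', 'K', 'position', 'orientation', 'shot']) [ 0.48094599 -0.73338589  0.97866706] [ 0.93301781  0.35564558 -0.01668016 -0.05211288] [[447.8715646545333, 0.0, 324.93890052815294], [0.0, 447.8715646545333, 236.71762884309203], [0.0, 0.0, 1.0]]
scope_arm [([309.0, 202.0, 409.0, 261.0], 0.71), ([253.0, 135.0, 274.0, 168.0], 0.55)]
scope_handle [([308.0, 195.0, 410.0, 262.0], 0.72)]
scope_eye [([311.0, 197.0, 409.0, 262.0], 0.88)]
lug_hole [([300.0, 196.0, 416.0, 296.0], 0.64)]
pin_rack [([256.0, 340.0, 361.0, 408.0], 0.68)]
pin_long [([334.0, 333.0, 347.0, 363.0], 0.8)]
pin_medium [([300.0, 348.0, 315.0, 374.0], 0.51), ([250.0, 219.0, 279.0, 241.0], 0.46)]
pin_short [([273.0, 369.0, 283.0, 386.0], 0.78), ([336.0, 331.0, 350.0, 361.0], 0.68)]
top dict_keys(['image', 'K', 'position', 'orientation', 'shot']) [0.32538542 0.00988028 1.34647738] [-0.70108783 -0.05899386  0.06413112  0.70773073] [[477.9848413131866, 0.0, 322.2432373423521], [0.0, 477.9848413131866, 237.19679787306913], [0.0, 0.0, 1.0]]
scope_arm [([266.0, 154.0, 342.0, 249.0], 0.87)]
scope_handle [([2
[... 397 characters left out ...]
ay([-1.40382493,  0.38282991,  0.04388185,  1.59788221, -0.01790335,
        1.16118289, -0.04989389]), 'qd': array([-5.95378546e-04,  4.34678209e-04, -6.47833119e-04,  3.15144225e-04,
       -2.37330846e-03,  2.07618397e-03,  7.99476680e-05]), 'tau': array([-1.73866961e-04, -4.33424056e+01,  1.02281269e+00, -2.49926233e+01,
        1.04982805e-02,  1.79064486e-03, -3.12007913e-06]), 'eef_pos': array([0.17006857, 0.62737915, 0.23132251]), 'ee_rot': array([-1.39441868e-05,  1.31965688e-01,  9.91254284e-01,  4.60786710e-05]), 'force': array([-0.06420385, -0.33566665,  0.08605153]), 'wrist_torque': array([0.00177226, 0.02233604, 0.05948352]), 'grip_force': 0.0, 'finger_gap': 0.9946826119113191}
```

```bash
python3 - <<'E'
import cv2
a=cv2.imread('pics/side0.png')[120:420,220:460];b=cv2.imread('pics/top0.png')[140:320,240:480]
cv2.imwrite('pics/c1.png',cv2.resize(a,None,fx=2,fy=2,interpolation=cv2.INTER_CUBIC))
cv2.imwrite('pics/c1.png',cv2.resize(a,(480,600),interpolation=cv2.INTER_CUBIC))
cv2.imwrite('pics/c2.png',cv2.resize(b,(720,540),interpolation=cv2.INTER_CUBIC))
E
```

```text
(no output)
```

View pics/c1.png

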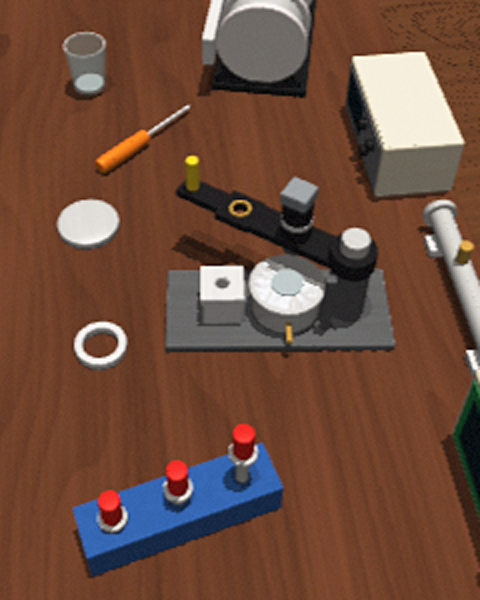

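View pics/c2.png

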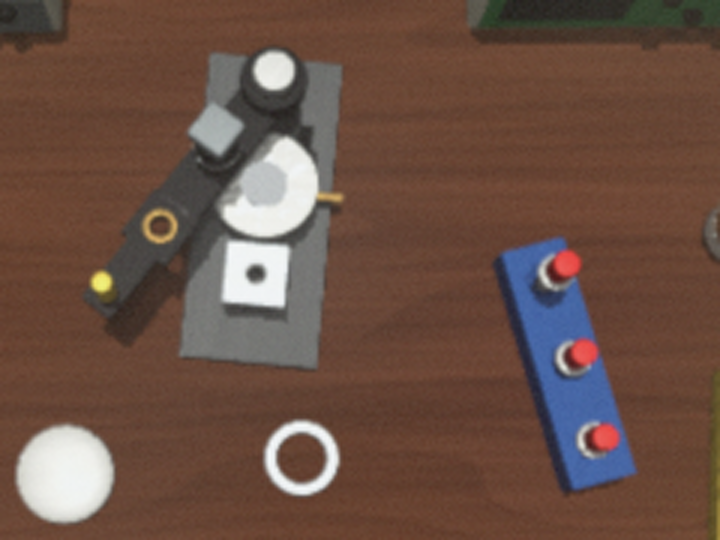

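View pics/top0.png

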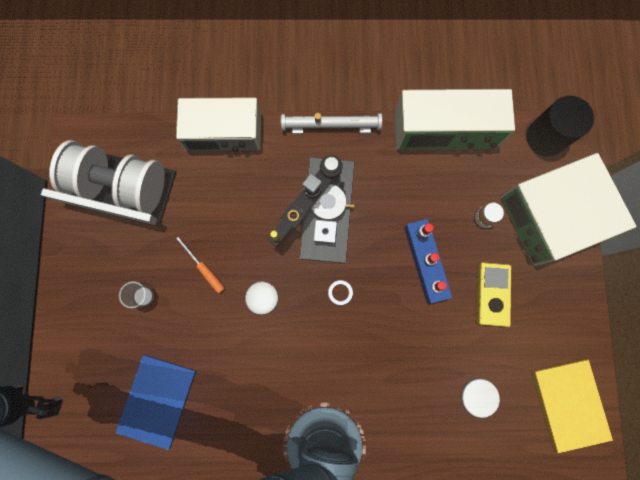

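The side crop shows the long pin at full-frame (341,336), on the rack's right (far) end. The eye is at (340,224), the lug hole at (331,261) and the handle top at (316,199). In the top view the same things are at: long pin head (428,228), eye (293,215), lug hole (325,231), handle (274,234). Next I'll refine these and triangulate.

```bash
cat > m.py <<'E'
from h import *
def cen(im,box,cond):
    x0,y0,x1,y1=box; c=im[y0:y1,x0:x1].astype(int); m=cond(c[...,0],c[...,1],c[...,2])
    ys,xs=np.nonzero(m); return (xs.mean()+x0,ys.mean()+y0),(xs.min()+x0,ys.min()+y0,xs.max()+x0,ys.max()+y0),m.sum()
red=lambda r,g,b:(r>150)&(g<70)&(b<70)
yel=lambda r,g,b:(r>120)&(g>110)&(b<90)
bra=lambda r,g,b:(r>130)&(g>80)&(b<100)&(r-b>70)&(r-g<90)
drk=lambda r,g,b:(r<120)
if __name__=="__main__":
    S=r.grab_frame("side");T=r.grab_frame("top")
    for nm,bs,bt,c in[("handle",(305,190,328,220),(265,225,285,245),yel),("eye",(328,214,352,234),(284,206,303,225),bra),
      ("lug",(325,255,338,267),(319,225,331,237),drk),("long",(330,328,352,358),(420,220,436,236),red),("mid",(298,345,318,375),(425,250,442,266),red),("short",(265,362,287,388),(432,278,450,296),red)]:
        a,ea,na=cen(S["image"],bs,c);b,eb,nb=cen(T["image"],bt,c)
        P,e=tri(S,a,T,b);print(nm,np.round(a,1),ea,na,np.round(b,1),eb,nb,np.round(P,4),round(e,4))
    print(tri(S,(397.5,240),T,(331.7,163.3)))
E
python3 m.py
```

```text
handle [315.6 199.9] (np.int64(312), np.int64(198), np.int64(319), np.int64(202)) 29 [273.2 233.4] (np.int64(270), np.int64(230), np.int64(277), np.int64(237)) 20 [0.5452 0.1237 0.161 ] 0.0002
eye [339.6 223.7] (np.int64(334), np.int64(220), np.int64(345), np.int64(227)) 42 [292.7 214.7] (np.int64(288), np.int64(210), np.int64(298), np.int64(220)) 44 [0.604  0.0772 0.1115] 0.0
lug [330.6 261.4] (np.int64(328), np.int64(260), np.int64(333), np.int64(263)) 19 [324.9 230.8] (np.int64(323), np.int64(229), np.int64(327), np.int64(233)) 21 [ 0.5696 -0.0079  0.0615] 0.0006
long [341.5 336.3] (np.int64(336), np.int64(332), np.int64(347), np.int64(341)) 90 [430.6 226.5] (np.int64(425), np.int64(223), np.int64(433), np.int64(230)) 11 [ 0.5609 -0.2771  0.1507] 0.0008
mid [307.7 354.6] (np.int64(303), np.int64(350), np.int64(313), np.int64(360)) 87 [431.8 259.2] (np.int64(430), np.int64(257), np.int64(434), np.int64(261)) 4 [ 0.4856 -0.2866  0.1034] 0.0052
short [273.9 369.7] (np.int64(269), np.int64(365), np.int64(279), np.int64(375)) 83 [439.2 287. ] (np.int64(438), np.int64(283), np.int64(441), np.int64(289)) 4 [ 0.4129 -0.3059  0.09  ] 0.0036
(array([ 0.73355682, -0.02668295,  0.14625987]), np.float64(0.000647134674065504))
```

```bash
cat > w.py <<'E'
import sys
from h import *
def rows(targets):  # world (x,y,z,angle of tool x in deg)
    s=r.get_state();M=rot(s["ee_rot"]);p=np.array(s["eef_pos"]);a0=np.degrees(np.arctan2(M[1,0],M[0,0]))
    print("t",round(s["time"],2),"p",np.round(p,4),"ang",round(a0,1),"tilt",np.round(M[:,2],3),"F",np.round(s["force"],1),"gap",round(s["finger_gap"],3),"grip",round(s["grip_force"],1))
    for x,y,z,a in targets:
        d=M.T@(np.array([x,y,z])-p); print(np.round(d,4).tolist(),round(np.radians((a0-a+180)%360-180),3))
E
python3 - <<'E'
from w import *
rows([(.37,.36,.24,152),(.545,.124,.24,142),(.545,.124,.125,142)])
from m import *
T=r.grab_frame("top");red2=lambda r,g,b:(r>90)&(g<.4*r)&(b<.4*r)&(r-g>80)
for n,b,z in[("long",(420,220,438,236),.146),("mid",(425,250,442,266),.116),("short",(432,278,450,296),.101)]:
    c,e,k=cen(T["image"],b,red2);print(n,np.round(c,1),e,k,atz(T,*c,z-.01).round(4))
print(atz(T,324.9,230.8,.064),atz(T,292.7,214.7,.112))
S=r.grab_frame("side");print(atz(S,330.6,261.4,.064),atz(S,339.6,223.7,.112))
E
```

```text
t 1.0 p [0.1701 0.6274 0.2313] ang 164.8 tilt [-0.  0. -1.] F [-0.8 -0.1 -0.2] gap 0.998 grip 0.0
[-0.2629, -0.2057, -0.0087] 0.224
[-0.4936, -0.3877, -0.0087] 0.399
[-0.4936, -0.3877, 0.1063] 0.399
long [428.6 227.5] (np.int64(424), np.int64(224), np.int64(433), np.int64(231)) 61 [ 0.5615 -0.275   0.136 ]
mid [433.8 257.2] (np.int64(430), np.int64(254), np.int64(438), np.int64(261)) 53 [ 0.4881 -0.2921  0.106 ]
short [441.  285.4] (np.int64(437), np.int64(282), np.int64(445), np.int64(289)) 52 [ 0.4151 -0.3108  0.091 ]
[ 0.5689044  -0.00804258  0.064     ] [0.60384961 0.07727114 0.112     ]
[ 0.56976187 -0.00972991  0.064     ] [0.60393276 0.07675474 0.112     ]
```

Request:
step_arm([
  [1,-0.03,-0.022,0,0.03],
  [1,-0.06,-0.045,0,0.06],
  [1,-0.09,-0.068,0,0.1],
  [1,-0.12,-0.09,0,0.14],
  [1,-0.15,-0.115,0,0.18],
  [1,-0.18,-0.138,-0.005,0.22],
  [1,-0.21,-0.16,-0.01,0.26],
  [1,-0.24,-0.185,-0.01,0.3],
  [1,-0.27,-0.21,-0.01,0.34],
  [1,-0.3,-0.235,-0.01,0.4],
])

```text
time: 1.93
eef_pos: [0.3991, 0.3205, 0.2418]
ee_rot: [0.0, 0.327, 0.945, 0.001]
force: [-0.0, 1.5, -0.4]
finger_gap: 0.997
grip_force: 0.0
```

```bash
python3 -c "
from w import *
rows([(.545,.124,.24,142),(.545,.124,.125,142)])"
```

```text
t 1.93 p [0.3991 0.3205 0.2418] ang 141.8 tilt [ 0.001  0.001 -1.   ] F [-0.   1.5 -0.4] gap 0.997 grip 0.0
[-0.2361, -0.0642, 0.0017] -0.004
[-0.2362, -0.0643, 0.1167] -0.004
```

Request:
step_arm([
  [1,-0.03,-0.009,0,0],
  [1,-0.065,-0.018,0,0],
  [1,-0.1,-0.027,0,0],
  [1,-0.135,-0.037,0,0],
  [1,-0.17,-0.046,0,0],
  [1,-0.2,-0.055,0,0],
  [1,-0.23,-0.063,0,0],
  [1,-0.236,-0.064,0,0],
  [1,-0.236,-0.064,0.02,0],
  [1,-0.236,-0.064,0.04,0],
])

```text
time: 2.77
eef_pos: [0.5465, 0.1256, 0.2025]
ee_rot: [0.002, 0.327, 0.945, 0.002]
force: [0.6, 0.1, -0.6]
finger_gap: 0.996
grip_force: 0.0
```

Request:
step_arm([
  [1,0,0,0.02,0],
  [1,0,0,0.04,0],
  [1,0,0,0.06,0],
  [1,0,0,0.072,0],
  [1,0,0,0.076,0],
  [0.5,0,0,0.076,0],
  [0,0,0,0.076,0],
  [-0.5,0,0,0.076,0],
  [-1,0,0,0.076,0],
  [-1,0,0,0.076,0],
], force=30)

```text
time: 3.6
eef_pos: [0.5453, 0.1263, 0.1264]
ee_rot: [0.001, 0.326, 0.945, 0.001]
force: [0.4, 0.5, -0.1]
finger_gap: 0.3
grip_force: 0.0
```

```bash
python3 -c "
from w import *
P=np.array([.7335,-.026]);L=[]
s=r.get_state();p=s['eef_pos'];v=p[:2]-P;R0=np.hypot(*v);a0=np.degrees(np.arctan2(v[1],v[0]));print(R0,a0)
M=rot(s['ee_rot']);b0=np.degrees(np.arctan2(M[1,0],M[0,0]))
for a in np.linspace(a0,174,9)[1:]:
  c=np.radians(a);L.append((P[0]+R0*np.cos(c),P[1]+R0*np.sin(c),p[2],b0+a-a0))
rows(L)"
```

```text
0.24214692669098942 141.01455705848528
t 3.6 p [0.5453 0.1263 0.1264] ang 141.9 tilt [ 0.002  0.001 -1.   ] F [ 0.4  0.5 -0.1] gap 0.3 grip 0.0
[-0.0004, -0.0174, -0.0] -0.072
[-0.002, -0.0348, -0.0001] -0.144
[-0.0048, -0.052, -0.0001] -0.216
[-0.0089, -0.0689, -0.0001] -0.288
[-0.0142, -0.0855, -0.0002] -0.36
[-0.0206, -0.1017, -0.0002] -0.432
[-0.0283, -0.1173, -0.0002] -0.504
[-0.037, -0.1324, -0.0002] -0.576
```

Request:
step_arm([
  [-1,0,0,0,0],
  [-1,0,0,0,0],
  [-1,0,0,0,0],
  [-1,0,0,0,0],
  [-1,0,-0.009,0,-0.036],
  [-1,0,-0.017,0,-0.072],
  [-1,-0.001,-0.026,0,-0.108],
  [-1,-0.002,-0.035,0,-0.144],
  [-1,-0.003,-0.043,0,-0.18],
  [-1,-0.005,-0.052,0,-0.216],
])

```text
time: 4.43
eef_pos: [0.5173, 0.0827, 0.1262]
ee_rot: [0.001, 0.222, 0.975, 0.001]
force: [0.1, 1.4, 4.7]
finger_gap: 0.202
grip_force: 30.4
```

```bash
cat > arc.py <<'E'
from w import *
P=np.array([.7335,-.026]);L=[]
s=r.get_state();p=s['eef_pos'];v=p[:2]-P;R0=np.hypot(*v);a0=np.degrees(np.arctan2(v[1],v[0]));print(R0,a0)
M=rot(s['ee_rot']);b0=np.degrees(np.arctan2(M[1,0],M[0,0]))
for a in np.linspace(a0,174,11)[1:]:
  c=np.radians(a);L.append((P[0]+R0*np.cos(c),P[1]+R0*np.sin(c),p[2],b0+a-a0))
rows(L)
E
python3 arc.py
```

```text
0.24197211182045208 153.30601212350177
t 4.43 p [0.5173 0.0827 0.1262] ang 154.4 tilt [ 0.003  0.001 -1.   ] F [0.1 1.4 4.7] gap 0.202 grip 30.4
[0.0, -0.0087, -0.0] -0.036
[-0.0003, -0.0175, -0.0] -0.072
[-0.0009, -0.0262, -0.0001] -0.108
[-0.0019, -0.0349, -0.0001] -0.144
[-0.0031, -0.0435, -0.0001] -0.181
[-0.0047, -0.0521, -0.0001] -0.217
[-0.0065, -0.0607, -0.0001] -0.253
[-0.0087, -0.0691, -0.0002] -0.289
[-0.0112, -0.0775, -0.0002] -0.325
[-0.014, -0.0858, -0.0002] -0.361
```

Request:
step_arm([
  [-1,0,-0.009,0,-0.036],
  [-1,0,-0.017,0,-0.072],
  [-1,-0.001,-0.026,0,-0.108],
  [-1,-0.002,-0.035,0,-0.144],
  [-1,-0.003,-0.044,0,-0.18],
  [-1,-0.005,-0.052,0,-0.217],
  [-1,-0.006,-0.059,0,-0.245],
  [-1,-0.008,-0.066,0,-0.275],
  [-1,-0.01,-0.073,0,-0.305],
  [-1,-0.011,-0.077,0,-0.325],
])

```text
time: 5.27
eef_pos: [0.4943, 0.0075, 0.1262]
ee_rot: [0.002, 0.062, 0.998, 0.0]
force: [1.8, -0.1, 2.7]
finger_gap: 0.201
grip_force: 30.2
```

```bash
python3 arc.py
```

```text
0.24156676586042763 172.03332625460263
t 5.27 p [0.4943 0.0075 0.1262] ang 172.9 tilt [ 0.003  0.001 -1.   ] F [ 1.8 -0.1  2.7] gap 0.201 grip 30.2
[0.0, -0.0008, -0.0] -0.003
[0.0, -0.0017, -0.0] -0.007
[0.0, -0.0025, -0.0] -0.01
[0.0, -0.0033, -0.0] -0.014
[0.0, -0.0041, -0.0] -0.017
[0.0, -0.005, -0.0] -0.021
[0.0, -0.0058, -0.0] -0.024
[0.0, -0.0066, -0.0] -0.027
[0.0, -0.0075, -0.0] -0.031
[-0.0, -0.0083, -0.0] -0.034
```

Advance slowly onto the stop, watching the force.

Request:
step_arm([
  [-1,0,-0.001,0,-0.004],
  [-1,0,-0.002,0,-0.008],
  [-1,0,-0.003,0,-0.012],
  [-1,0,-0.004,0,-0.016],
  [-1,0,-0.005,0,-0.02],
  [-1,0,-0.006,0,-0.024],
  [-1,0,-0.007,0,-0.027],
  [-1,0,-0.008,0,-0.03],
  [-1,0,-0.008,0,-0.03],
  [-1,0,-0.008,0,-0.03],
])

```text
time: 6.1
eef_pos: [0.4934, 0.0004, 0.1262]
ee_rot: [0.002, 0.047, 0.999, 0.0]
force: [2.3, 0.1, 5.1]
finger_gap: 0.203
grip_force: 30.4
```

```bash
python3 arc.py|head -2
```

```text
0.24155680077156694 173.7305836278498
t 6.1 p [4.934e-01 4.000e-04 1.262e-01] ang 174.6 tilt [ 0.003  0.    -1.   ] F [2.3 0.1 5.1] gap 0.203 grip 30.4
```

Request:
step_arm([
  [-1,0,-0.001,0,-0.004],
  [-1,0,-0.001,0,-0.004],
  [-1,0,-0.002,0,-0.008],
  [-1,0,-0.002,0,-0.008],
  [-1,0,-0.003,0,-0.012],
  [-1,0,-0.003,0,-0.012],
  [-1,0,-0.004,0,-0.016],
  [-1,0,-0.004,0,-0.016],
  [-1,0,-0.004,0,-0.016],
  [-1,0,-0.004,0,-0.016],
])

```text
time: 6.93
eef_pos: [0.4934, 0.0001, 0.1262]
ee_rot: [0.002, 0.038, 0.999, 0.002]
force: [2.1, 5.5, 4.8]
finger_gap: 0.202
grip_force: 30.6
```

Request:
step_arm([
  [-0.3,0,0.002,0,0],
  [0.3,0,0.003,0,0],
  [0.8,0,0.003,0,0],
  [0.8,0,0.003,0,0],
  [0.8,0,0.003,0,0],
  [0.8,0,0.003,0,0],
  [0.8,0,0.003,0,0],
  [0.8,0,0.003,0,0],
  [0.8,0,0.003,0,0],
  [0.8,0,0.003,-0.02,0],
])

```text
time: 7.77
eef_pos: [0.4882, -0.0012, 0.1422]
ee_rot: [-0.004, 0.039, 0.999, -0.001]
force: [0.1, 0.1, -0.0]
finger_gap: 0.902
grip_force: 0.0
```

```bash
python3 -c "
from w import *
rows([(.493,.0,.25,174),(.527,-.13,.25,174),(.561,-.276,.25,174),(.561,-.276,.111,174)])"
```

```text
t 7.77 p [ 0.4882 -0.0012  0.1422] ang 175.6 tilt [-0.008 -0.002 -1.   ] F [ 0.1  0.1 -0. ] gap 0.902 grip 0.0
[-0.0038, 0.0013, -0.1078] 0.027
[-0.0478, -0.1257, -0.1079] 0.027
[-0.093, -0.2686, -0.1079] 0.027
[-0.0941, -0.2683, 0.0311] 0.027
```

Request:
step_arm([
  [0.8,-0.004,0.001,-0.03,0],
  [0.8,-0.004,0.001,-0.06,0],
  [0.8,-0.004,0.001,-0.09,0],
  [0.8,-0.01,-0.01,-0.107,0],
  [0.8,-0.02,-0.045,-0.107,0],
  [0.8,-0.035,-0.08,-0.107,0.02],
  [0.8,-0.046,-0.115,-0.107,0.02],
  [0.8,-0.057,-0.15,-0.107,0.02],
  [0.8,-0.067,-0.185,-0.107,0.02],
  [0.8,-0.078,-0.22,-0.107,0.02],
])

```text
time: 8.6
eef_pos: [0.5524, -0.228, 0.2523]
ee_rot: [0.0, 0.049, 0.999, 0.0]
force: [0.5, -0.1, 0.0]
finger_gap: 0.902
grip_force: 0.0
```

```bash
python3 - <<'E'
from w import *
from m import *
rows([(.561,-.276,.25,174),(.561,-.276,.111,174)])
S=r.grab_frame("side");T=r.grab_frame("top")
cv2.imwrite("pics/d.png",np.hstack([cv2.resize(f[y:y+110,x:x+133],(399,330),interpolation=cv2.INTER_CUBIC)[:,:,::-1] for f,x,y in((S["image"],270,180),(T["image"],250,150))]))
print(proj(S,(.5693,-.008,.112)),proj(T,(.5693,-.008,.112)))
for n,f,c,w in(("s",S,proj(S,(.5693,-.008,.112)),10),("t",T,proj(T,(.5693,-.008,.112)),10)):
    c=np.round(c).astype(int)
    try:
        a=cen(f["image"],(c[0]-w,c[1]-w,c[0]+w,c[1]+w),bra);print(n,a,atz(f,*a[0],.112))
    except Exception as e: print(n,e)
E
```

```text
t 8.6 p [ 0.5524 -0.228   0.2523] ang 174.4 tilt [ 0.  0. -1.] F [ 0.5 -0.1  0. ] gap 0.902 grip 0.0
[-0.0133, -0.047, 0.0023] 0.007
[-0.0133, -0.047, 0.1413] 0.007
[330.40465397 249.04077912] [325.09905861 227.24841062]
s zero-size array to reduction operation minimum which has no identity
t ((np.float64(324.9318181818182), np.float64(226.86363636363637)), (np.int64(320), np.int64(222), np.int64(330), np.int64(232)), np.int64(44)) [ 0.57033613 -0.00757109  0.112     ]m.py:4: RuntimeWarning: Mean of empty slice.
  ys,xs=np.nonzero(m); return (xs.mean()+x0,ys.mean()+y0),(xs.min()+x0,ys.min()+y0,xs.max()+x0,ys.max()+y0),m.sum()
  ret = ret.dtype.type(ret / rcount)
```

View pics/d.png

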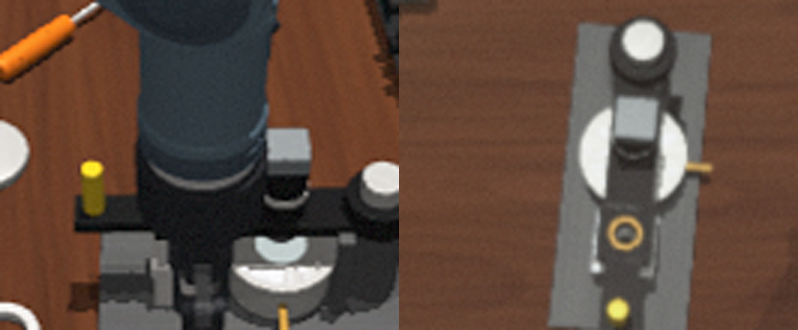

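The right panel (top view) shows the arm swung in over the lug, its eye at about (325,227) full-frame. In the left panel the gripper hides the eye. Now I'll fetch the pin.

Request:
step_arm([
  [0.6,-0.005,-0.02,0.002,0],
  [0.6,-0.013,-0.047,0.002,0],
  [0.6,-0.013,-0.047,0.01,0],
  [0.6,-0.013,-0.047,0.035,0],
  [0.6,-0.013,-0.047,0.06,0],
  [0.6,-0.013,-0.047,0.085,0],
  [0.6,-0.013,-0.047,0.11,0],
  [0.6,-0.013,-0.047,0.13,0],
  [0.6,-0.013,-0.047,0.138,0],
  [0.6,-0.013,-0.047,0.14,0],
])

```text
time: 9.53
eef_pos: [0.5592, -0.2727, 0.1099]
ee_rot: [-0.002, 0.048, 0.999, 0.001]
force: [0.6, 0.8, -0.3]
finger_gap: 0.804
grip_force: 0.0
```

Request:
step_arm([
  [0.2,0,0,0,0],
  [-0.2,0,0,0,0],
  [-0.4,0,0,0,0],
  [-0.6,0,0,0,0],
  [-1,0,0,0,0],
  [-1,0,0,0,0],
  [-1,0,0,0,0],
  [-1,0,0,0,0],
  [-1,0,0,0,0],
  [-1,0,0,0,0],
], force=50)

```text
time: 10.37
eef_pos: [0.5621, -0.2748, 0.1142]
ee_rot: [0.002, 0.049, 0.999, -0.0]
force: [0.2, 1.4, 5.8]
finger_gap: 0.266
grip_force: 48.9
```

Request:
step_arm([
  [-1,0,0,-0.008,0],
  [-1,0,0,-0.02,0],
  [-1,0,0,-0.035,0],
  [-1,0,0,-0.055,0],
  [-1,0,0,-0.08,0],
  [-1,0,0,-0.105,0],
  [-1,0,0,-0.13,0],
  [-1,0,0,-0.145,0],
  [-1,0,0,-0.15,0],
  [-1,0,0,-0.15,0],
])

```text
time: 11.2
eef_pos: [0.561, -0.2751, 0.2642]
ee_rot: [0.001, 0.049, 0.999, -0.0]
force: [-0.1, 0.5, -2.3]
finger_gap: 0.266
grip_force: 49.1
```

```bash
python3 -c "
from w import *
rows([(.57,-.10,.262,174),(.570,-.0083,.262,174)])"
```

```text
t 11.2 p [ 0.561  -0.2751  0.2642] ang 174.4 tilt [ 0.003 -0.001 -1.   ] F [-0.1  0.5 -2.3] gap 0.266 grip 49.1
[0.0082, 0.1752, 0.0021] 0.006
[0.0172, 0.2664, 0.002] 0.006
```

Request:
step_arm([
  [-1,0.001,0.015,0,0],
  [-1,0.003,0.045,0,0],
  [-1,0.005,0.075,0,0],
  [-1,0.007,0.105,0,0],
  [-1,0.009,0.135,0,0],
  [-1,0.011,0.165,0,0],
  [-1,0.013,0.195,0,0],
  [-1,0.015,0.225,0,0.006],
  [-1,0.017,0.25,0,0.006],
  [-1,0.017,0.266,0,0.006],
])

```text
time: 12.03
eef_pos: [0.5678, -0.0036, 0.2599]
ee_rot: [-0.003, 0.049, 0.999, 0.001]
force: [-0.9, 0.8, -1.6]
finger_gap: 0.266
grip_force: 49.3
```

Request:
step_arm([
  [-1,0,0,0,0],
  [-1,0,0,0,0],
  [-1,0,0,0,0],
  [-1,0,0,0,0],
  [-1,0,0,0,0],
  [-1,0,0,0,0],
  [-1,0,0,0,0],
  [-1,0,0,0,0],
  [-1,0,0,0,0],
  [-1,0,0,0,0],
])

```text
time: 12.87
eef_pos: [0.5697, -0.0081, 0.2623]
ee_rot: [0.0, 0.052, 0.999, 0.0]
force: [-0.4, 0.9, -2.0]
finger_gap: 0.264
grip_force: 49.3
```

```bash
python3 - <<'E'
from w import *
rows([(.570,-.0083,.262,174)])
S=r.grab_frame("side");T=r.grab_frame("top")
p=np.array(r.get_state()["eef_pos"]);n=np.array([p[0],p[1],p[2]-.098]);print("nose exp",n,proj(S,n),proj(T,n),"collar",proj(S,n+[0,0,.085]))
print("eye",proj(S,(.570,-.008,.112)))
np.save("S.npy",S["image"])
for i,(f,c) in enumerate(((S,proj(S,n+[0,0,.03])),(T,proj(T,n)))):
    x,y=np.round(c).astype(int);print(x-33,y-50)
    cv2.imwrite(f"pics/e{i}.png",cv2.resize(f["image"][y-50:y+50,x-33:x+33],(396,600),interpolation=cv2.INTER_CUBIC)[:,:,::-1])
cv2.imwrite("pics/e.png",np.hstack([cv2.imread(f"pics/e{i}.png") for i in(0,1)]))
E
```

```text
t 12.87 p [ 0.5697 -0.0081  0.2623] ang 174.1 tilt [ 0.  0. -1.] F [-0.4  0.9 -2. ] gap 0.264 grip 49.3
[-0.0003, -0.0002, 0.0003] 0.001
nose exp [ 0.56974407 -0.0080146   0.1642987 ] [330.65372599 235.22411562] [325.35776954 223.05720004] collar [330.7860854  210.55462247]
eye [330.6794363  249.01663797]
298 177
292 173
```

View pics/e.png

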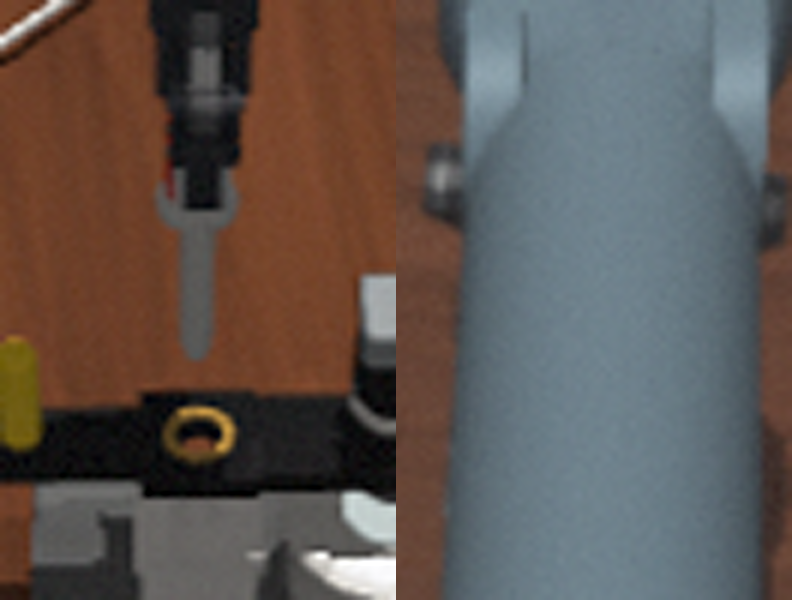

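The left panel (side view) shows the pin hanging upright at crop x≈197, with the eye just below it centred at x≈200. Top view is hidden by the arm. I'll measure the small x offset at sub-pixel level.

```bash
python3 - <<'E'
from w import *
from m import *
im=np.load("S.npy").astype(int)
ring=cen(im,(322,240,342,258),bra);print(ring)
for y in range(214,238,2):
    row=im[y,318:344]; g=(abs(row[:,0]-row[:,2])<25).astype(float)
    w=np.clip(1-(row[:,0]-row[:,2])/ (np.median((row[:,0]-row[:,2])[:6])),0,1); w[w<.25]=0
    print(y,round((w*np.arange(318,344)).sum()/w.sum(),2),round(w.sum(),1))
S=r.grab_frame("side");print("eye side",atz(S,*ring[0],.112), "px shift per mm x",proj(S,(.571,-.008,.18))-proj(S,(.570,-.008,.18)))
for z in(.245,.2,.165):print(proj(S,(.5697,-.0081,z)))
E
```

```text
((np.float64(333.57894736842104), np.float64(247.26315789473685)), (np.int64(328), np.int64(245), np.int64(336), np.int64(251)), np.int64(19))
214 330.45 10.0
216 330.48 5.3
218 330.47 5.3
220 330.39 5.3
222 330.39 5.1
224 330.4 5.2
226 330.42 5.2
228 330.4 5.2
230 330.37 5.2
232 330.41 5.2
234 330.28 4.7
236 330.31 2.7
eye side [ 0.57799659 -0.00305949  0.112     ] px shift per mm x [ 0.4109055  -0.03495779]
[330.76439467 211.90256739]
[330.6932512  225.24728206]
[330.64093925 235.05968022]
```

Request:
step_arm([
  [-1,-0.001,0,0,0],
  [-1,-0.001,0,0.01,0],
  [-1,-0.001,0,0.02,0],
  [-1,-0.001,0,0.03,0],
  [-1,-0.001,0,0.04,0],
  [-1,-0.001,0,0.048,0],
  [-1,-0.001,0,0.055,0],
  [-1,-0.001,0,0.062,0],
  [-1,-0.001,0,0.07,0],
  [-1,-0.001,0,0.078,0],
])

```text
time: 13.85
eef_pos: [0.571, -0.0081, 0.1837]
ee_rot: [0.0, 0.052, 0.999, 0.0]
force: [0.5, -0.2, -1.6]
finger_gap: 0.266
grip_force: 49.3
```

Request:
step_arm([
  [-1,0,0,0.008,0],
  [-1,0,0,0.014,0],
  [-1,0,0,0.019,0],
  [-1,0,0,0.024,0],
  [-1,0,0,0.029,0],
  [-1,0,0,0.034,0],
  [-1,0,0,0.04,0],
  [-1,0,0,0.046,0],
  [-1,0,0,0.05,0],
  [-1,0,0,0.052,0],
])

```text
time: 14.68
eef_pos: [0.5702, -0.0081, 0.1313]
ee_rot: [-0.001, 0.052, 0.999, -0.0]
force: [0.1, 0.6, -1.6]
finger_gap: 0.267
grip_force: 49.3
```

Request:
step_arm([
  [-1,0,0,0.001,0],
  [-1,0,0,0.002,0],
  [-1,0,0,0.003,0],
  [-1,0,0,0.004,0],
  [-1,0,0,0.005,0],
  [-1,0,0,0.006,0],
  [-1,0,0,0.007,0],
  [-1,0,0,0.007,0],
  [-1,0,0,0.007,0],
  [-1,0,0,0.007,0],
])

```text
time: 15.52
eef_pos: [0.571, -0.0081, 0.1263]
ee_rot: [0.0, 0.052, 0.999, 0.0]
force: [-1.8, -0.1, 5.4]
finger_gap: 0.265
grip_force: 50.1
```

Contact with the collar at the expected height (0.126). Release and rise.

Request:
step_arm([
  [-0.3,0,0,0.005,0],
  [0,0,0,0.003,0],
  [0.3,0,0,0,0],
  [0.5,0,0,0,0],
  [0.5,0,0,0,0],
  [0.5,0,0,0,0],
  [0.5,0,0,0,0],
  [0.5,0,0,0,0],
  [0.5,0,0,-0.01,0],
  [0.5,0,0,-0.025,0],
])

```text
time: 16.35
eef_pos: [0.5691, -0.0081, 0.1493]
ee_rot: [-0.002, 0.052, 0.999, -0.0]
force: [0.6, -0.5, 0.6]
finger_gap: 0.75
grip_force: 0.0
```

Request:
step_arm([
  [0.5,0,0,-0.03,0],
  [0.5,0,0,-0.06,0],
  [0.5,0,0,-0.09,0],
  [0.5,0,0,-0.12,0],
  [0.5,0,0.03,-0.13,0],
  [0.5,0,0.065,-0.13,0],
  [0.5,0,0.1,-0.13,0],
  [0.5,0,0.135,-0.13,0],
  [0.5,0,0.17,-0.13,0],
  [0.5,0,0.2,-0.13,0],
])

```text
time: 17.18
eef_pos: [0.5912, 0.1938, 0.2812]
ee_rot: [0.0, 0.051, 0.999, 0.001]
force: [0.4, 0.6, 0.7]
finger_gap: 0.75
grip_force: 0.0
```

```bash
python3 - <<'E'
from w import *
rows([])
S=r.grab_frame("side");T=r.grab_frame("top")
print("exp head top",proj(S,(.570,-.008,.158)),proj(T,(.570,-.008,.158)))
cv2.imwrite("pics/f.png",np.hstack([cv2.resize(f[y:y+h,x:x+w],(399,600),interpolation=cv2.INTER_CUBIC)[:,:,::-1] for f,x,y,w,h in((S["image"],250,195,147,220),(T["image"],290,150,100,150))]))
E
```

```text
t 17.18 p [0.5912 0.1938 0.2812] ang 174.1 tilt [ 0.001  0.001 -1.   ] F [0.4 0.6 0.7] gap 0.75 grip 0.0
exp head top [330.74742507 236.92547435] [325.31903613 223.46137709]
```

View pics/f.png

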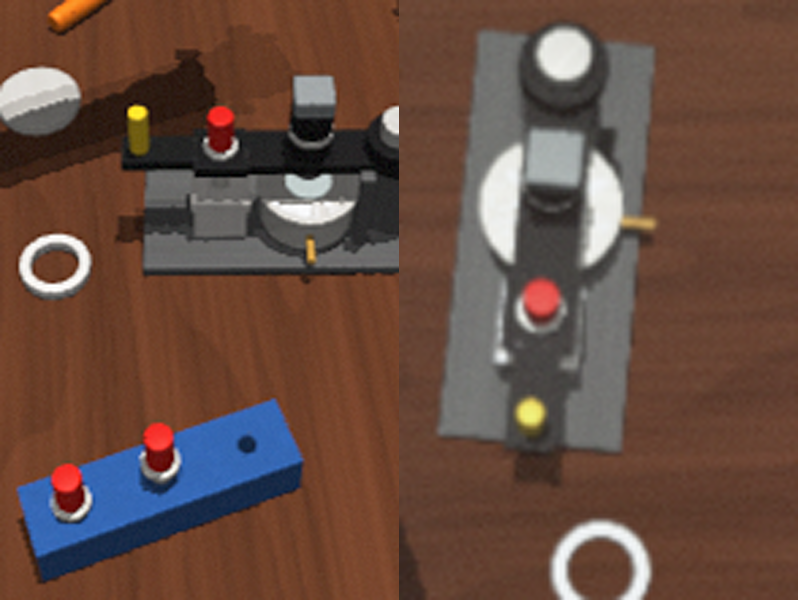

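The pin stands upright in the eye. Its head top is at side (331,237), where a fully home pin would show, with its collar on the arm. Both shorter pins are still in the rack. Handing in.

```bash
python3 -c "
from rig import r
print(r.finish_job())"
```

```text
the job is handed in; nothing more can be done
None
```

I swung the arm in to its stop, put the long pin fully home through the eye and lug and released it, and handed the job in; the last pictures show both shorter pins still in the rack, but no verdict was returned.

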